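# Uncover a reagent bottle and take off its push-and-turn safety cap

## Robot

A 6-joint arm with a two-finger parallel gripper is mounted at the origin on a cart in front of the work surface, level with it; the furniture and walls round the work are solid. World frame = base frame: x ahead of the robot, y to its left, z up, the work surface at z = 0. Lengths are in m, angles in rad, forces in N, time in s.
With the tool pointing down it reaches from about 0.375 to 0.975 m from the base axis. Payload 3.8 kg.
Tool frame: the origin (TCP) lies on the mounting face of the last link; the fingertips stand 173 mm ahead of it and the grasp point (between the pads) lies 155 mm ahead of it (bot.hold_point_z is the distance from the TCP to the grasp point, in m); z points along the fingers, y is the line along which they close (so a half turn about z gives the same grasp; the last joint's range is limited). The gripper opens to 85 mm and grips with 20 to 120 N. Pads are 22 mm wide; open, the fingers measure 114 mm over their backs; the gripper's body (76 mm by 85 mm) begins 54 mm behind the grasp point. The pads swing forward as they close: fully open they stand 13 mm farther back than shut.
Start: joints at [1.196, 0.264, 1.604, -0, 1.274, -0.037], TCP at [0.224, 0.637, 0.405] pointing down, gripper open.
Joint ranges: [-2.63, 2.63], [-0.94, 2.18], [0.31, 2.57], [-1.31, 4.45], [0, 2.66], [-2.55, 2.55]. Speed limits (rad/s): [2.57, 2.57, 3.14, 3.14, 3.14, 3.14].

## Interface

Orientations are given as a rotation vector (axis times angle).
In Python, from workcell import bot, optics gives the robot as it stands.
- The arm moves only by the shell command python3 -m jog 'ROWS' [OPENING] [FORCE]. ROWS is JSON, a list of rows, each an object of numbers: "dx", "dy", "dz": the shift along the tool's x, y, z in mm; "ax", "ay", "az": the turn, a rotation vector about the tool's x, y, z in degrees. A call has 1 to 20 rows; each row shifts and turns the commanded pose from where the row before left it, along the tool's axes as they then stand; what a row does not reach is not made up. A row lasts 1/12 s, in which the tool goes at most 41.7 mm and 7.16 degrees, less where a joint would pass 70% of its speed; a pose out of reach is approached as far as the arm can. A call with a gripper value outside its range is refused whole. OPENING is the opening, from 0 (shut) to 1 (fully open), set as the call begins (- or left out, the last holds). The fingers move at their own pace and stop on an object; FORCE is the grip in N (left out, the last holds). Time passes only in rows, so rows that do not move let the fingers close. It gives the time, the measured TCP pose, the force, the opening and the grip force at its end, in the units of the state.
- bot.read_state(): the state, without advancing time (a new reading comes with each control period).
- optics.read_camera(name): name is "side" or "top"; returns a dict with "img" (400x640x3 uint8, red, green, blue), "vertical_fov" (degrees; the focal length in pixels is half the picture's height over the tangent of half this angle, whatever the lens; pixels are square), "cx", "cy" (the principal point, pixels), "R" (3x3) and "t" (3): a world point X has camera coordinates R X + t. Camera axes: x right, y down, z forward; pixel columns grow to the right and rows downward; lengths in m; the calibration is good to about 2 mm. A picture is of the moment at which its call begins. There is no depth.
- bot.finish_job(): hands the job in; it is judged then, once.
The state is a dict: "time": time; "q": joint angles; "joint_vel": joint speeds; "joint_torque": joint torques, N m; "tool_pos": TCP position; "tcp_rot": TCP orientation; "wrist_force": force on the tool from outside, world axes, zero at the start; "torque": the same for the moment, N m; "width": opening from 0.0 (shut) to 1.0 (fully open); "grip_force": force on a finger pad.
Only numpy, scipy, OpenCV 4.12 (cv2) and the standard library are available. Lean on these libraries where they do the work, as an engineer would, in place of code of your own. Each camera call takes 0.05 s, during which the arm holds its last target. There are 200 camera calls.

## Task

Lift the loose cover plate off the two pins of the bottle station and set it down gently, flat on the bench. Then open the bottle: press its safety cap down, keep it pressed while you twist it anticlockwise to the stop, and lift it off. Finish while still holding the cap: keep gripping it, still and level, straight above the bottle's mouth with its underside about 5 cm clear of it; leave the other glassware alone.

Things in the scene. Friction and masses are not known exactly. Their poses are not given: they have to be found in the camera images.
- station: Grey housing fixed to the bench, 110 x 200 x 80 mm (x, y, z; foot 118 x 208). Origin: centre of its underside, z up. A white bottle is fixed in its middle: only shoulder (radius 40 mm at height 90 mm, narrowing to 15 mm at 106 mm) and neck stand out above the housing. Two posts stand on it at y = +85 and -85 mm. Nothing of it moves, save a sprung seal disc in the mouth.
- pin (a point): Round tip of the pin on the station's post at y = +85 mm, 172 mm above the bench; the post at y = -85 mm is alike. Each post is steel, 14 mm in diameter up to height 160 mm (the shoulder that the cover rests on) and from there a pin of 8 mm, 12 mm long.
- mouth (a point): Centre of the bottle's rim, 138 mm above the bench, on the bottle's axis; axes as the station's. The sprung seal disc (18 mm diameter) in it stands 12 mm above the rim when the cap is off. The cap's underside is 16 mm below this point when locked, 23 mm when pressed fully, 11 mm when twisted free.
- cap: Black ribbed round safety cap, 50 mm diameter, 30 mm high, hollow, 50 g. Origin: centre of its underside (the skirt's lower edge), z up. It starts locked on the bottle, its x axis along the station's x within a few degrees, underside 122 mm and top 152 mm above the bench. Two inner lugs hold it in pockets of the neck, a spring lifts it with about 6 N; 2 to 3 mm sideways play.
- cap_top (a point): Centre of the cap's top. To open: press the cap down 5 to 7 mm (bottoms at 7 mm; about 11 N), keep it down and turn it anticlockwise seen from above (+ about z) by about 67 degrees; its lugs can lift out from about 58 on, to the firm stop at about 80. Let up, it springs to 5 mm above its locked height and lifts straight off. Locked, it cannot be pulled off or turned either way.
- cover: Loose aluminium cover plate, 60 x 200 x 5 mm (x, y, z), 150 to 310 g, black bridge handle on top. Origin: centre of the plate's underside, z up. It starts on the shoulders of the two posts, over the cap, underside 160 mm above the bench, axes parallel to the station's, its 11 mm holes (at y = +85 and -85 mm) round the 8 mm pins. It lifts straight up; raise it 12 mm to clear the pins.
- cover_handle (a point): Middle of the cover's handle bar, 33 mm above the plate's underside. The bar lies along the cover's y, 70 mm long, 12 mm thick along x, 14 mm high (its top 40 mm above the plate's underside); its two legs stand at y = +27 and -27 mm. Pinch it from above across its thickness.
- erlenmeyer: Small conical flask, 64 mm diameter, 102 mm high, standing behind the station. Bystander; origin: centre of its underside.
- reagent_bottle: Small white reagent bottle with black cap, 49 mm diameter, 95 mm high, standing behind the station. Bystander; origin: centre of its underside.
- dropper: Squeeze dropper bottle with white top, 49 mm diameter, 107 mm high, standing behind the station. Bystander; origin: centre of its underside.

How it is judged:
By the outcome, as a careful person would: the job done as asked, in the order asked, and still so for the second after the job is handed in, while the arm keeps its last pose, push and grip.
It also fails if it takes over 58 s, if anything falls off the work surface, if the arm or the gripper's body presses on something with over 40 N, if the wrist force passes 120 N, or if a joint passes its speed limit or range.

## Working session

There is one attempt and no reset: what is moved stays moved. The work goes in short steps, Python scripts to look and compute and a shell command to move; the robot and the scene stay as the last step left them, time stands still between calls to the robot, and variables do not carry over. Pictures are saved under pics/ and viewed, at most 11 in all, crops included, and the job is handed in when it is done.

```bash
ls; mkdir -p pics
python3 - <<'E'
from workcell import bot, optics
import cv2,numpy as np
np.set_printoptions(precision=4,suppress=True)
s=bot.read_state()
print({k:np.round(v,4) for k,v in s.items()}, bot.hold_point_z)
for n in("side","top"):
    c=optics.read_camera(n); cv2.imwrite(f"pics/{n}0.png",c["img"][:,:,::-1])
    print(n,c["vertical_fov"],c["cx"],c["cy"],c["R"],c["t"], -np.array(c["R"]).T@c["t"], {k for k in c})
E
```

```text
pics
{'time': np.float64(0.0), 'q': array([ 1.1961,  0.2648,  1.6054, -0.    ,  1.2737, -0.0369]), 'joint_vel': array([ 0.0006,  0.0001, -0.0006, -0.001 ,  0.0016, -0.0007]), 'joint_torque': array([ -0.0042, -51.5127, -36.73  ,  -0.0005,   0.0133,   0.    ]), 'tool_pos': array([0.2236, 0.6365, 0.4033]), 'tcp_rot': array([-0.528 , -3.0965,  0.0035]), 'wrist_force': array([-0.1055,  0.354 ,  0.0068]), 'torque': array([-0.0437, -0.0046, -0.0059]), 'grip_force': np.float64(0.0), 'width': np.float64(0.9994)} 0.1547
side 44.56682409624969 318.3974822582936 200.4262673299314 [[ 0.9821 -0.1864  0.0263]
 [-0.0422 -0.3542 -0.9342]
 [ 0.1835  0.9164 -0.3558]] [-0.6335  0.1901  0.9657] [ 0.453  -0.9357  0.5378] {'vertical_fov', 't', 'img', 'cy', 'cx', 'R'}
top 44.140676424620295 314.17366719328527 199.46505299977204 [[-0.0287 -0.9996  0.0022]
 [-0.9961  0.0285 -0.0834]
 [ 0.0833 -0.0045 -0.9965]] [0.0762 0.6507 1.1952] [0.5507 0.0631 1.2452] {'vertical_fov', 't', 'img', 'cy', 'cx', 'R'}
```

View pics/side0.png

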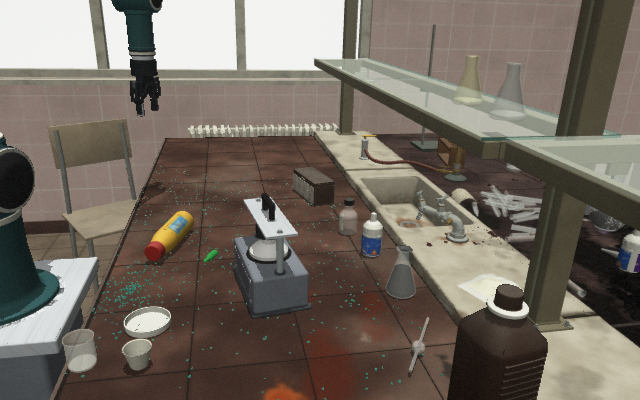

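View pics/top0.png

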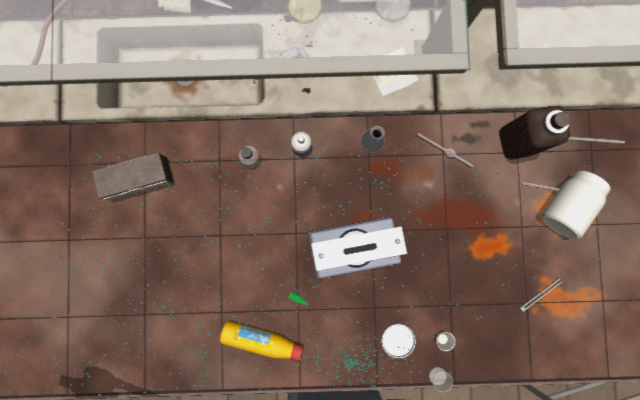

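The side view shows the station at about (270,265) with the cover on top of it. In the top view the cover is centred near (358,248), with pins near (320,256) and (398,241). The bench is clear on the left, around (210,240). I'll zoom in on both.

Run:
```python
import cv2,numpy as np
a=cv2.imread("pics/top0.png")[210:285,300:420]; b=cv2.imread("pics/side0.png")[180:320,225:315]
a=cv2.resize(a,None,fx=6.66,fy=6.66,interpolation=3)[:500,:799]
cv2.imwrite("pics/c1.png",a)
cv2.imwrite("pics/c2.png",cv2.resize(b,None,fx=4,fy=4,interpolation=3))
```

```text
(no output)
```

View pics/c1.png

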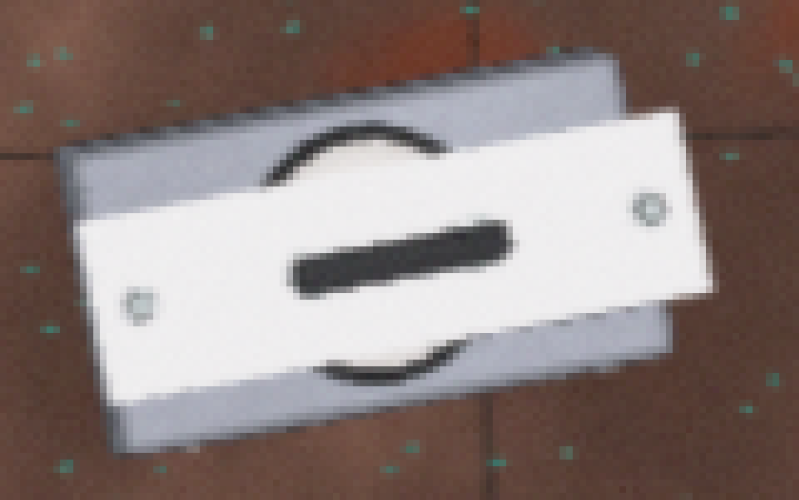

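View pics/c2.png

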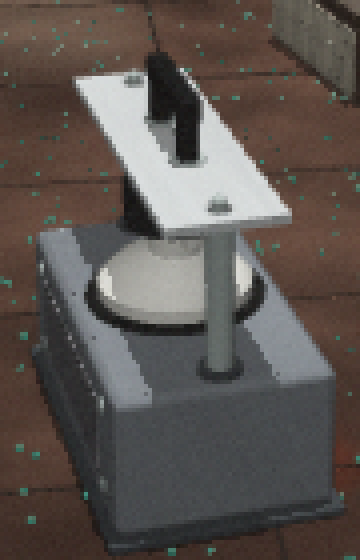

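In the top crop the pin tips are at (140,306) and (650,208), and the plate corners at (76,225), (680,110), (712,292) and (112,403). The side crop has pin tips at (133,77) and (219,205). I'll fit the pose from these.

```bash
cat > h.py <<'E'
import numpy as np
from workcell import bot, optics
from scipy.spatial.transform import Rotation as Ro
np.set_printoptions(precision=4,suppress=True)
def K(c): return 200/np.tan(np.radians(c["vertical_fov"])/2)
def proj(c,X):
    p=np.asarray(X)@np.array(c["R"]).T+c["t"]; return p[:,:2]/p[:,2:]*K(c)+[c["cx"],c["cy"]]
def ray(c,u,z):
    R=np.array(c["R"]);o=-R.T@c["t"]
    d=R.T@np.r_[(np.array(u)-[c["cx"],c["cy"]])/K(c),1]; return o+d*(z-o[2])/d[2]
E
python3 - <<'E'
from h import *
from scipy.optimize import least_squares
T=optics.read_camera("top");S=optics.read_camera("side")
ft=lambda u:(np.array(u)+.5)/6.66-.5+[300,210]
fs=lambda u:(np.array(u)+.5)/4-.5+[225,180]
# local points
L=np.array([[0,.085,.171],[0,-.085,.171],[.03,.1,.165],[.03,-.1,.165],[-.03,-.1,.165],[-.03,.1,.165]])
U=ft([[140,306],[650,208],[76,225],[680,110],[712,292],[112,403]])
Ls=np.array([[0,.085,.171],[0,-.085,.171],[-.03,.1,.165],[.03,-.1,.165],[-.03,-.1,.160]])
Us=fs([[133,77],[219,205],[76,78],[291,216],[163,235]])
def W(p,L): return L@Ro.from_euler('z',p[2]).as_matrix().T+[p[0],p[1],0]
f=lambda p:np.r_[(proj(T,W(p,L))-U).ravel(),(proj(S,W(p,Ls))-Us).ravel()]
ft_=lambda p:f(p)[:12]; fs_=lambda p:f(p)[12:]
for g in(f,ft_,fs_):
    r=least_squares(g,[.5,0,.1]);print(r.x,np.degrees(r.x[2]));print(r.fun.reshape(-1,2).round(1).tolist())
for u in([321,256],[397.6,241.2]):print(ray(T,u,.172))
for n,u,z in(("ery",(373,140),.1),("reag",(250,156),.09),("drop",(301,144),.1),("block",(172,185),.03),("yb",(232,325),.0),("yb2",(290,345),0),("dish",(398,325),0),("green",(298,299),0)):print(n,ray(T,u,z))
s=bot.read_state();print(Ro.from_rotvec(s["tcp_rot"]).as_matrix())
E
```

```text
[ 0.5316 -0.0373  0.1541] 8.831459273463013
[[0.5, -0.1], [0.9, 0.3], [0.8, -0.4], [-0.1, 0.2], [0.6, 0.0], [0.4, 0.2], [0.4, -2.2], [-0.0, -3.0], [-0.6, -0.9], [0.1, -1.4], [0.0, 0.4]]
[ 0.5318 -0.0362  0.1564] 8.962418463326925
[[-0.0, -0.0], [0.4, 0.2], [0.3, -0.3], [-0.6, 0.1], [0.1, -0.1], [-0.1, 0.2]]
[ 0.5312 -0.0436  0.1506] 8.628076185981431
[[0.6, -1.2], [-0.0, -1.5], [-0.5, 0.1], [0.1, 0.2], [-0.1, 1.9]]
[0.5174 0.0469 0.172 ]
[ 0.5445 -0.1201  0.172 ]
ery [ 0.7829 -0.0846  0.1   ]
reag [0.7548 0.2067 0.09  ]
drop [0.7782 0.0851 0.1   ]
block [0.6983 0.4085 0.03  ]
yb [0.3484 0.27   0.    ]
yb2 [0.2957 0.1275 0.    ]
dish [ 0.3365 -0.1415  0.    ]
green [0.4073 0.1048 0.    ]
[[-0.9435  0.3315 -0.0005]
 [ 0.3315  0.9435 -0.0013]
 [ 0.     -0.0014 -1.    ]]
```

Station pose: (0.5315, -0.0365), yaw 8.9°. The pin separation and residuals agree with the given sizes. Next I turn the tool so its y lies along the station's x, then move above the handle.

```bash
python3 -m jog '[{"az":6.86},{"az":6.86},{"az":6.86},{"az":6.86},{"az":6.86},{"az":6.86},{"az":6.86},{"az":6.86},{"az":6.86}]' 1 && python3 -m jog '[{"dx":-39.5,"dy":11.1},{"dx":-39.5,"dy":11.1},{"dx":-39.5,"dy":11.1},{"dx":-39.5,"dy":11.1},{"dx":-39.5,"dy":11.1},{"dx":-39.5,"dy":11.1},{"dx":-39.5,"dy":11.1},{"dx":-39.5,"dy":11.1},{"dx":-39.5,"dy":11.1},{"dx":-39.5,"dy":11.1},{"dx":-39.5,"dy":11.1},{"dx":-39.5,"dy":11.1},{"dx":-39.5,"dy":11.1},{"dx":-39.5,"dy":11.1},{"dx":-39.5,"dy":11.1},{"dx":-39.5,"dy":11.1},{"dx":-39.5,"dy":11.1},{"dx":-39.5,"dy":11.1},{},{}]'
cat >> h.py <<'E'
def go(x,y,zg,yaw):
    "tool-frame offset (mm, deg) to put the grasp point at x,y,zg with tool y at yaw deg, tool down"
    s=bot.read_state(); R=Ro.from_rotvec(s["tcp_rot"]); 
    Rt=Ro.from_matrix(np.c_[[-np.sin(np.radians(yaw)),np.cos(np.radians(yaw)),0],[np.cos(np.radians(yaw)),np.sin(np.radians(yaw)),0],[0,0,-1.]])
    g=np.array([x,y,zg])-Rt.apply([0,0,bot.hold_point_z])-s["tool_pos"]
    print("t",s["time"],"d",R.inv().apply(g)*1e3,"rot",np.degrees((R.inv()*Rt).as_rotvec()),"grasp",s["tool_pos"]+R.apply([0,0,bot.hold_point_z]),"F",np.array(s["wrist_force"]),"T",np.array(s["torque"]),"w",s["width"],s["grip_force"],"q",np.array(s["q"]))
E
python3 -c "
from h import *
go(.5317,-.0365,.193,8.9)
import cv2
for n in('top','side'):
    c=optics.read_camera(n); cv2.imwrite(f'pics/{n}1.png',c['img'][:,:,::-1])
a=cv2.imread('pics/side1.png')[110:310,200:330]
b=cv2.imread('pics/top1.png')[180:310,280:440]
cv2.imwrite('pics/m1.png',np.hstack([cv2.resize(a,(390,600)),cv2.resize(b,(400,600*400//480//1*1))[:600] if 0 else cv2.copyMakeBorder(cv2.resize(b,(400,325)),0,275,0,0,0)]))
"
```

```text
t 0.2 d [-513.771  -532.9136   56.8442] rot [-0.0762  0.0422 61.7427] grasp [0.2236 0.6364 0.2491] F [-0.3527  0.0556 -1.2286] T [-0.0429  0.045  -0.0501] w 0.9966501996546512 0.0 q [ 1.1961  0.2645  1.6049 -0.      1.2737 -0.0369]invalid input
```

View pics/m1.png

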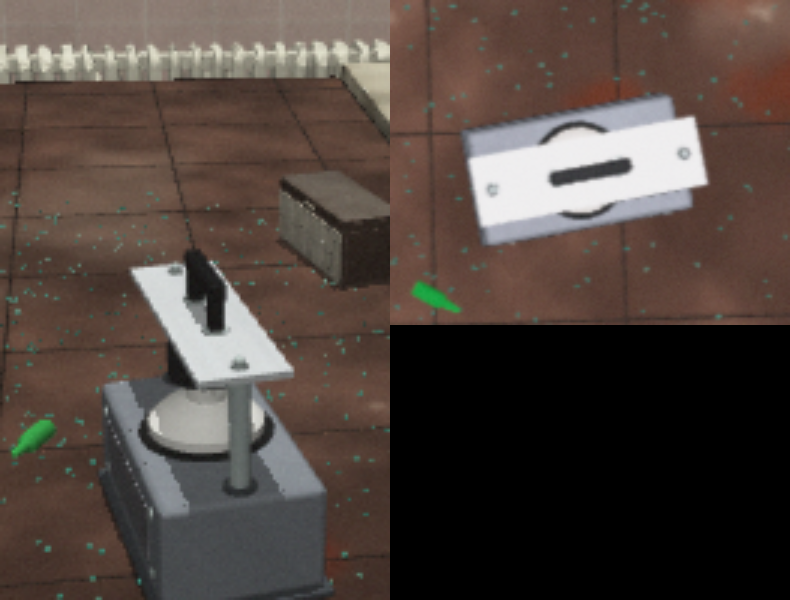

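The scene is unchanged with no arm in view, because the call was refused ("invalid input"). I'll try a row with all keys.

```bash
python3 -m jog '[{"dx":0,"dy":0,"dz":0,"ax":0,"ay":0,"az":6.86}]'; echo; python3 -m jog '[{"az":6.86}]';echo; python3 -m jog '[{"az":6.86}]' 1.0 20
```

```text
time: 0.38
tool_pos: [0.2237, 0.6368, 0.4044]
tcp_rot: [-0.714, -3.059, 0.001]
wrist_force: [-1.3, -0.6, -0.8]
width: 1.002
grip_force: 0.0

invalid input
invalid input
```

Rows need all six keys.

```bash
python3 -m jog '[{"dx":0,"dy":0,"dz":0,"ax":0,"ay":0,"az":6.86},{"dx":0,"dy":0,"dz":0,"ax":0,"ay":0,"az":6.86},{"dx":0,"dy":0,"dz":0,"ax":0,"ay":0,"az":6.86},{"dx":0,"dy":0,"dz":0,"ax":0,"ay":0,"az":6.86},{"dx":0,"dy":0,"dz":0,"ax":0,"ay":0,"az":6.86},{"dx":0,"dy":0,"dz":0,"ax":0,"ay":0,"az":6.86},{"dx":0,"dy":0,"dz":0,"ax":0,"ay":0,"az":6.86},{"dx":0,"dy":0,"dz":0,"ax":0,"ay":0,"az":6.86}]' 1 20 && python3 -m jog '[{"dx":-39.5,"dy":11.1,"dz":0,"ax":0,"ay":0,"az":0},{"dx":-39.5,"dy":11.1,"dz":0,"ax":0,"ay":0,"az":0},{"dx":-39.5,"dy":11.1,"dz":0,"ax":0,"ay":0,"az":0},{"dx":-39.5,"dy":11.1,"dz":0,"ax":0,"ay":0,"az":0},{"dx":-39.5,"dy":11.1,"dz":0,"ax":0,"ay":0,"az":0},{"dx":-39.5,"dy":11.1,"dz":0,"ax":0,"ay":0,"az":0},{"dx":-39.5,"dy":11.1,"dz":0,"ax":0,"ay":0,"az":0},{"dx":-39.5,"dy":11.1,"dz":0,"ax":0,"ay":0,"az":0},{"dx":-39.5,"dy":11.1,"dz":0,"ax":0,"ay":0,"az":0},{"dx":-39.5,"dy":11.1,"dz":0,"ax":0,"ay":0,"az":0},{"dx":-39.5,"dy":11.1,"dz":0,"ax":0,"ay":0,"az":0},{"dx":-39.5,"dy":11.1,"dz":0,"ax":0,"ay":0,"az":0},{"dx":-39.5,"dy":11.1,"dz":0,"ax":0,"ay":0,"az":0},{"dx":-39.5,"dy":11.1,"dz":0,"ax":0,"ay":0,"az":0},{"dx":-39.5,"dy":11.1,"dz":0,"ax":0,"ay":0,"az":0},{"dx":-39.5,"dy":11.1,"dz":0,"ax":0,"ay":0,"az":0},{"dx":-39.5,"dy":11.1,"dz":0,"ax":0,"ay":0,"az":0},{"dx":-39.5,"dy":11.1,"dz":0,"ax":0,"ay":0,"az":0},{"dx":0,"dy":0,"dz":0,"ax":0,"ay":0,"az":0},{"dx":0,"dy":0,"dz":0,"ax":0,"ay":0,"az":0}]' - -
python3 -c "
from h import *
go(.5317,-.0365,.193,8.9)"
```

```text
time: 1.05
tool_pos: [0.2237, 0.6368, 0.4046]
tcp_rot: [2.049, 2.381, -0.0]
wrist_force: [1.0, 0.3, -0.1]
width: 0.998
grip_force: 0.0
time: 2.72
tool_pos: [0.5317, -0.0367, 0.4046]
tcp_rot: [-2.047, -2.383, 0.0]
wrist_force: [-0.3, 1.7, -0.6]
width: 1.001
grip_force: 0.0
t 2.7167 d [ 0.1666  0.0679 56.8683] rot [-0.0155 -0.0108 -0.2378] grasp [ 0.5316 -0.0367  0.2499] F [-0.2786  1.679  -0.6349] T [-0.0252  0.0034 -0.0267] w 1.0009748083512537 0.0 q [-0.1157 -0.0054  1.9064  0.0001  1.2409 -0.2669]
```

Now down to the handle, grip and check.

```bash
python3 -m jog '[{"dx":0,"dy":0,"dz":19,"ax":0,"ay":0,"az":0},{"dx":0,"dy":0,"dz":19,"ax":0,"ay":0,"az":0},{"dx":0,"dy":0,"dz":12,"ax":0,"ay":0,"az":0},{"dx":0,"dy":0,"dz":6,"ax":0,"ay":0,"az":0},{"dx":0,"dy":0,"dz":0,"ax":0,"ay":0,"az":0}]' 0.6 40 && python3 -m jog '[{"dx":0,"dy":0,"dz":0,"ax":0,"ay":0,"az":0},{"dx":0,"dy":0,"dz":0,"ax":0,"ay":0,"az":0},{"dx":0,"dy":0,"dz":0,"ax":0,"ay":0,"az":0},{"dx":0,"dy":0,"dz":0,"ax":0,"ay":0,"az":0},{"dx":0,"dy":0,"dz":0,"ax":0,"ay":0,"az":0},{"dx":0,"dy":0,"dz":0,"ax":0,"ay":0,"az":0},{"dx":0,"dy":0,"dz":0,"ax":0,"ay":0,"az":0},{"dx":0,"dy":0,"dz":0,"ax":0,"ay":0,"az":0}]' 0 40
python3 -c "
from h import *
go(.5317,-.0365,.193,8.9)"
```

```text
time: 3.13
tool_pos: [0.5301, -0.0336, 0.3468]
tcp_rot: [-2.039, -2.386, 0.003]
wrist_force: [0.5, 0.0, 0.6]
width: 0.599
grip_force: 0.0
time: 3.8
tool_pos: [0.5316, -0.0346, 0.3498]
tcp_rot: [2.042, 2.386, 0.002]
wrist_force: [-0.1, 1.9, 5.6]
width: 0.133
grip_force: 42.8
t 3.8 d [-1.8651 -0.2311  2.1409] rot [ 0.1164  0.0064 -0.0062] grasp [ 0.5319 -0.0346  0.1951] F [-0.0626  1.8888  5.5824] T [ 0.1807  0.0566 -0.014 ] w 0.13279246452440274 42.83806622028351 q [-0.1119  0.0365  1.9682  0.0005  1.1349 -0.2674]
```

Gripped (width 0.133 is about 12 mm). Now lift straight up.

```bash
python3 -m jog '[{"dx":0,"dy":0,"dz":-3,"ax":0,"ay":0,"az":0},{"dx":0,"dy":0,"dz":-4,"ax":0,"ay":0,"az":0},{"dx":0,"dy":0,"dz":-4,"ax":0,"ay":0,"az":0},{"dx":0,"dy":0,"dz":-4,"ax":0,"ay":0,"az":0},{"dx":0,"dy":0,"dz":-4,"ax":0,"ay":0,"az":0},{"dx":0,"dy":0,"dz":-6,"ax":0,"ay":0,"az":0},{"dx":0,"dy":0,"dz":-8,"ax":0,"ay":0,"az":0},{"dx":0,"dy":0,"dz":-10,"ax":0,"ay":0,"az":0},{"dx":0,"dy":0,"dz":-10,"ax":0,"ay":0,"az":0},{"dx":0,"dy":0,"dz":0,"ax":0,"ay":0,"az":0},{"dx":0,"dy":0,"dz":0,"ax":0,"ay":0,"az":0}]' 0 40
python3 -c "
from h import *
go(.5317,-.0365,.193,8.9)
import cv2
for n in('top','side'):
    c=optics.read_camera(n); cv2.imwrite(f'pics/{n}2.png',c['img'][:,:,::-1])
a=cv2.imread('pics/side2.png')[110:310,200:330]
b=cv2.imread('pics/top2.png')[180:310,280:440]
cv2.imwrite('pics/m2.png',np.hstack([cv2.resize(a,(390,600)),cv2.copyMakeBorder(cv2.resize(b,(400,325)),0,275,0,0,0)]))
"
```

```text
time: 4.72
tool_pos: [0.5316, -0.0347, 0.4032]
tcp_rot: [2.041, 2.385, 0.003]
wrist_force: [1.0, -1.0, -2.1]
width: 0.126
grip_force: 41.9
t 4.7167 d [-1.7619 -0.3439 55.5265] rot [0.1578 0.0435 0.0068] grasp [ 0.532  -0.0347  0.2485] F [ 0.9968 -0.9591 -2.0885] T [-0.0436 -0.0271  0.0248] w 0.12619595264115321 41.93543314933777 q [-0.1119 -0.0059  1.9095 -0.      1.2352 -0.2674]
```

View pics/m2.png

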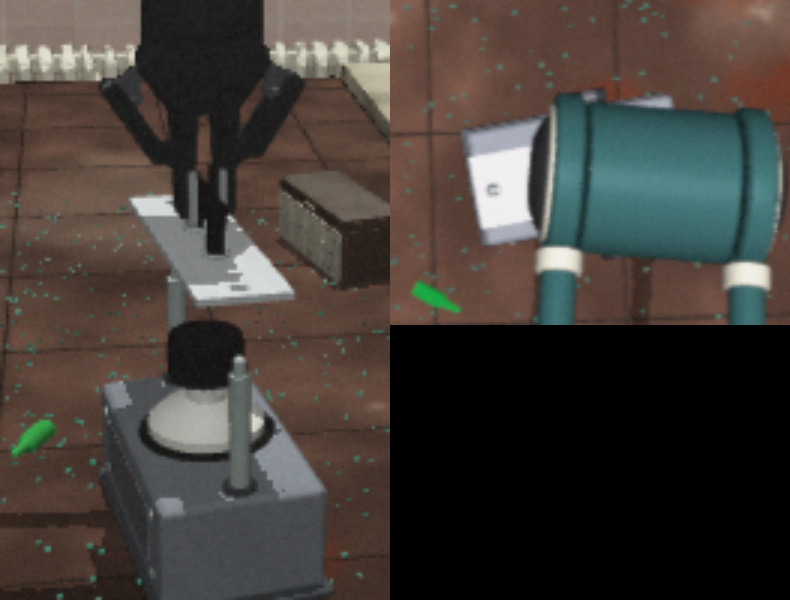

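The side view shows the cover lifted level and clear of both pins, with the cap visible below it. Next I move it along the station's y to the clear bench and lower it.

```bash
python3 -m jog '[{"dx":20,"dy":4,"dz":0,"ax":0,"ay":0,"az":0},{"dx":35,"dy":7,"dz":0,"ax":0,"ay":0,"az":0},{"dx":40,"dy":8,"dz":0,"ax":0,"ay":0,"az":0},{"dx":40,"dy":8,"dz":0,"ax":0,"ay":0,"az":0},{"dx":40,"dy":8,"dz":0,"ax":0,"ay":0,"az":0},{"dx":40,"dy":8,"dz":0,"ax":0,"ay":0,"az":0},{"dx":30,"dy":6,"dz":0,"ax":0,"ay":0,"az":0},{"dx":15,"dy":3,"dz":0,"ax":0,"ay":0,"az":0},{"dx":0,"dy":0,"dz":20,"ax":0,"ay":0,"az":0},{"dx":0,"dy":0,"dz":30,"ax":0,"ay":0,"az":0},{"dx":0,"dy":0,"dz":35,"ax":0,"ay":0,"az":0},{"dx":0,"dy":0,"dz":35,"ax":0,"ay":0,"az":0},{"dx":0,"dy":0,"dz":30,"ax":0,"ay":0,"az":0},{"dx":0,"dy":0,"dz":20,"ax":0,"ay":0,"az":0},{"dx":0,"dy":0,"dz":10,"ax":0,"ay":0,"az":0},{"dx":0,"dy":0,"dz":5,"ax":0,"ay":0,"az":0},{"dx":0,"dy":0,"dz":0,"ax":0,"ay":0,"az":0},{"dx":0,"dy":0,"dz":0,"ax":0,"ay":0,"az":0}]' 0 40
python3 -c "
from h import *
go(.541,.23,.0351,8.9)
import cv2
for n in('top','side'):
    c=optics.read_camera(n); cv2.imwrite(f'pics/{n}3.png',c['img'][:,:,::-1])
a=cv2.imread('pics/side3.png')[110:310,200:330]
b=cv2.imread('pics/top3.png')[160:290,180:340]
cv2.imwrite('pics/m3.png',np.hstack([cv2.resize(a,(390,600)),cv2.copyMakeBorder(cv2.resize(b,(400,325)),0,275,0,0,0)]))
"
```

```text
time: 6.32
tool_pos: [0.5431, 0.2303, 0.2179]
tcp_rot: [2.042, 2.386, 0.002]
wrist_force: [0.4, -0.3, -2.3]
width: 0.128
grip_force: 41.8
t 6.3167 d [-0.0262 -2.1941 28.0525] rot [ 0.1056 -0.0162 -0.0048] grasp [0.5434 0.2304 0.0632] F [ 0.3528 -0.2654 -2.3278] T [-0.001   0.0268  0.0034] w 0.12819366982941421 41.820183992385864 q [ 0.3589  0.2864  1.9501 -0.0001  0.9032  0.2038]
```

View pics/m3.png

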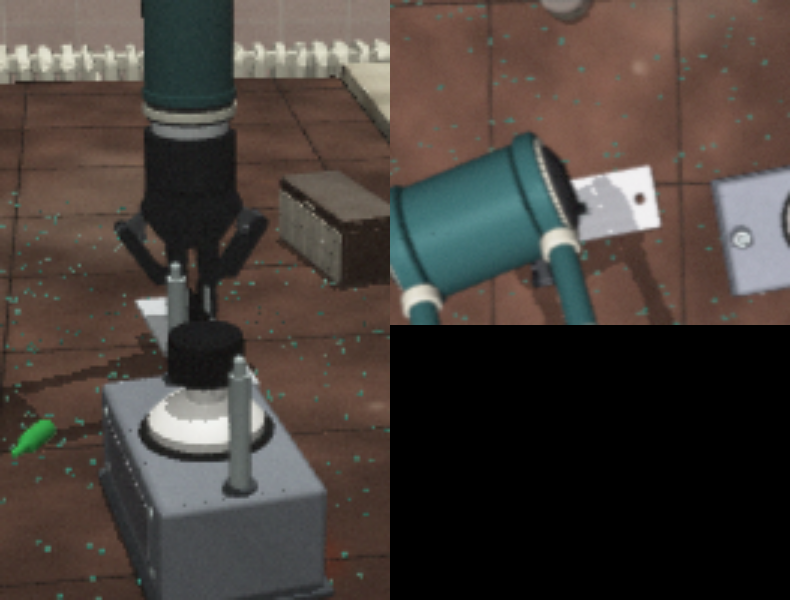

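The cover is clear of the station over an empty patch of bench, about 28 mm up. I'll lower it slowly.

```bash
python3 -m jog '[{"dx":0,"dy":0,"dz":6,"ax":0,"ay":0,"az":0},{"dx":0,"dy":0,"dz":6,"ax":0,"ay":0,"az":0},{"dx":0,"dy":0,"dz":5,"ax":0,"ay":0,"az":0},{"dx":0,"dy":0,"dz":4,"ax":0,"ay":0,"az":0},{"dx":0,"dy":0,"dz":3,"ax":0,"ay":0,"az":0},{"dx":0,"dy":0,"dz":1,"ax":0,"ay":0,"az":0},{"dx":0,"dy":0,"dz":0,"ax":0,"ay":0,"az":0},{"dx":0,"dy":0,"dz":0,"ax":0,"ay":0,"az":0}]' 0 40
python3 -c "
from h import *
go(.541,.23,.0351,8.9)"
python3 -m jog '[{"dx":0,"dy":0,"dz":1,"ax":0,"ay":0,"az":0},{"dx":0,"dy":0,"dz":1,"ax":0,"ay":0,"az":0},{"dx":0,"dy":0,"dz":1,"ax":0,"ay":0,"az":0},{"dx":0,"dy":0,"dz":0,"ax":0,"ay":0,"az":0}]' 0 40
python3 -c "
from h import *
go(.541,.23,.0351,8.9)"
```

```text
time: 7.08
tool_pos: [0.5424, 0.2303, 0.1916]
tcp_rot: [2.042, 2.387, 0.0]
wrist_force: [0.2, 0.1, -1.9]
width: 0.132
grip_force: 41.8
t 7.0833 d [-0.0926 -1.4173  1.8391] rot [ 0.0091 -0.0002  0.0075] grasp [0.5424 0.2303 0.0369] F [ 0.1516  0.0921 -1.9142] T [0.0145 0.0427 0.0206] w 0.13217320311822972 41.815404295921326 q [ 0.3593  0.3211  1.9634 -0.      0.857   0.2039]
time: 7.42
tool_pos: [0.5424, 0.2304, 0.1903]
tcp_rot: [-2.042, -2.387, 0.0]
wrist_force: [-4.9, -1.4, 7.9]
width: 0.129
grip_force: 42.9
t 7.4167 d [-0.1832 -1.444   0.4524] rot [-0.0062 -0.0026  0.0108] grasp [0.5424 0.2304 0.0356] F [-4.8546 -1.4052  7.9153] T [-0.1872  0.6612  0.0682] w 0.1287951880718152 42.94319987297058 q [0.3594 0.3232 1.9637 0.0001 0.8548 0.2038]
```

The cover is on the bench (Fz +8 N). I'll back off a little, release and rise.

```bash
python3 -m jog '[{"dx":0,"dy":0,"dz":-1,"ax":0,"ay":0,"az":0},{"dx":0,"dy":0,"dz":0,"ax":0,"ay":0,"az":0}]' 0 20 && python3 -m jog '[{"dx":0,"dy":0,"dz":0,"ax":0,"ay":0,"az":0},{"dx":0,"dy":0,"dz":0,"ax":0,"ay":0,"az":0},{"dx":0,"dy":0,"dz":0,"ax":0,"ay":0,"az":0},{"dx":0,"dy":0,"dz":0,"ax":0,"ay":0,"az":0},{"dx":0,"dy":0,"dz":0,"ax":0,"ay":0,"az":0},{"dx":0,"dy":0,"dz":-5,"ax":0,"ay":0,"az":0},{"dx":0,"dy":0,"dz":-15,"ax":0,"ay":0,"az":0},{"dx":0,"dy":0,"dz":-30,"ax":0,"ay":0,"az":0},{"dx":0,"dy":0,"dz":-40,"ax":0,"ay":0,"az":0},{"dx":0,"dy":0,"dz":-40,"ax":0,"ay":0,"az":0},{"dx":0,"dy":0,"dz":-40,"ax":0,"ay":0,"az":0},{"dx":0,"dy":0,"dz":-30,"ax":0,"ay":0,"az":0},{"dx":0,"dy":0,"dz":-20,"ax":0,"ay":0,"az":0},{"dx":0,"dy":0,"dz":0,"ax":0,"ay":0,"az":0},{"dx":0,"dy":0,"dz":0,"ax":0,"ay":0,"az":0}]' 0.6 20
python3 -c "
from h import *
import cv2
go(.5317,-.0365,.137,-31)
T=optics.read_camera('top');S=optics.read_camera('side')
a=S['img'][110:310,200:330,::-1];b=T['img'][180:310,180:440,::-1]
cv2.imwrite('pics/m4.png',np.hstack([cv2.resize(a,(390,600)),cv2.copyMakeBorder(cv2.resize(b,(400,200)),0,400,0,0,0)]))
cv2.imwrite('pics/top4.png',T['img'][:,:,::-1]);cv2.imwrite('pics/side4.png',S['img'][:,:,::-1])
"
```

```text
time: 7.58
tool_pos: [0.5425, 0.2304, 0.1903]
tcp_rot: [2.042, 2.387, 0.002]
wrist_force: [-1.8, -0.3, 3.4]
width: 0.131
grip_force: 42.3
time: 8.83
tool_pos: [0.5426, 0.2304, 0.4118]
tcp_rot: [2.041, 2.386, 0.006]
wrist_force: [0.1, -1.3, -0.4]
width: 0.598
grip_force: 0.0
t 8.8333 d [-262.0938  -52.5687  119.672 ] rot [ 0.2049 -0.124  39.9078] grasp [0.5432 0.2306 0.2571] F [ 0.1431 -1.2789 -0.3644] T [ 0.0169 -0.0259  0.0392] w 0.5983848657703588 0.0 q [ 0.3593  0.0975  1.7855 -0.      1.2544  0.2039]
```

View pics/m4.png

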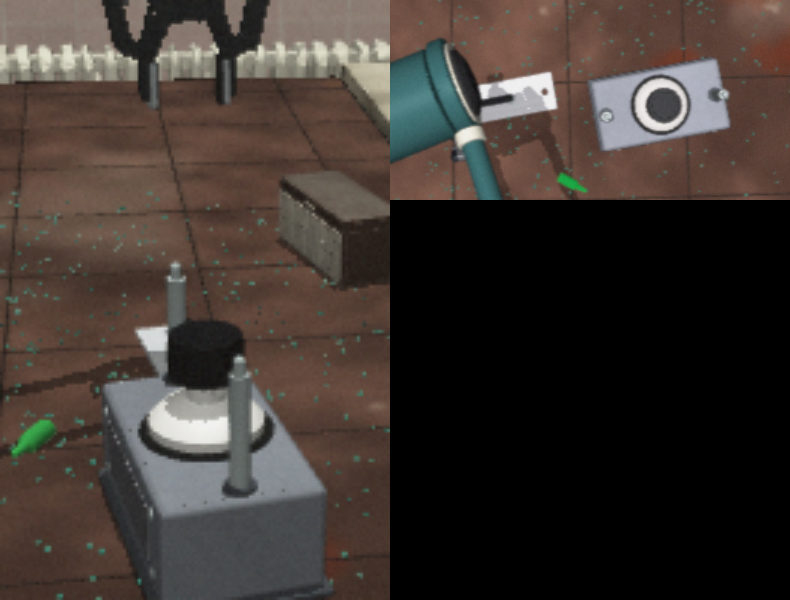

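The cover lies flat and the handle is released. The cap now shows in the top view, so I'll measure its centre by blob.

Run:
```python
from h import *
import cv2
T=optics.read_camera('top'); g=cv2.cvtColor(T['img'],cv2.COLOR_RGB2GRAY)
c0=proj(T,[[.5317,-.0365,.152]])[0];print(c0)
x,y=int(c0[0]),int(c0[1]);s=16
w=cv2.resize(g[y-s:y+s+1,x-s:x+s+1],None,fx=8,fy=8,interpolation=2)
m=(w<110).astype(np.uint8)
n,l,st,ce=cv2.connectedComponentsWithStats(m); k=l[w.shape[0]//2,w.shape[1]//2]
(cx,cy),r=cv2.minEnclosingCircle(np.argwhere(l==k)[:,::-1].astype(np.int32))
for q in (ce[k],(cx,cy)):
    u=(np.array(q)+.5)/8-.5+[x-s,y-s];print(u,ray(T,u,.152))
print(st[k]/8, "exp r px",K(T)*.025/1.09,r/8)
go(.5317,-.0365,.137,-31)
```

```text
[358.4677 248.1036]
[357.4815 248.0077] [ 0.532  -0.0343  0.152 ]
[357.4404 248.0205] [ 0.5319 -0.0342  0.152 ]
[   4.5      5.5     22.625   22.25  3144.375] exp r px 11.313601682869882 11.425545692443848
t 8.9833 d [-261.6805  -50.6223  116.0985] rot [-0.1871  0.1152 39.9069] grasp [0.5411 0.2298 0.2527] F [-0.8387 -1.6287 -0.2025] T [-0.0213  0.0047 -0.0603] w 0.6028023809871851 0.0 q [0.3593 0.1009 1.79   0.     1.2545 0.2038]
```

The cap centre is at about (0.532, -0.0345), with the right diameter and within play of the station axis. I'll move above it.

```bash
python3 -m jog '[{"dx":-20,"dy":-4,"dz":0,"ax":0,"ay":0,"az":0},{"dx":-35,"dy":-7,"dz":0,"ax":0,"ay":0,"az":0},{"dx":-40,"dy":-8,"dz":0,"ax":0,"ay":0,"az":0},{"dx":-40,"dy":-8,"dz":0,"ax":0,"ay":0,"az":0},{"dx":-40,"dy":-8,"dz":0,"ax":0,"ay":0,"az":0},{"dx":-40,"dy":-8,"dz":0,"ax":0,"ay":0,"az":0},{"dx":-30,"dy":-6,"dz":0,"ax":0,"ay":0,"az":0},{"dx":-15,"dy":-2.5,"dz":0,"ax":0,"ay":0,"az":0},{"dx":0,"dy":0,"dz":10,"ax":0,"ay":0,"az":0},{"dx":0,"dy":0,"dz":10,"ax":0,"ay":0,"az":0},{"dx":0,"dy":0,"dz":0,"ax":0,"ay":0,"az":0},{"dx":0,"dy":0,"dz":0,"ax":0,"ay":0,"az":0}]' 1 20
python3 -c "
from h import *
go(.532,-.0345,.136,8.9)"
```

```text
time: 9.98
tool_pos: [0.5309, -0.0334, 0.3871]
tcp_rot: [-2.038, -2.385, 0.004]
wrist_force: [1.0, 0.3, -0.5]
width: 1.0
grip_force: 0.0
t 9.9833 d [-1.3827  1.3019 96.4105] rot [-0.2548 -0.0956  0.0779] grasp [ 0.5302 -0.0333  0.2324] F [ 1.0096  0.2534 -0.5209] T [ 0.0071 -0.0204 -0.0176] w 0.9999257057340301 0.0 q [-0.1098  0.0067  1.9271  0.0005  1.2125 -0.2667]
```

```bash
python3 -m jog '[{"dx":0,"dy":0,"dz":20,"ax":0,"ay":0,"az":0},{"dx":0,"dy":0,"dz":20,"ax":0,"ay":0,"az":0},{"dx":0,"dy":0,"dz":10,"ax":0,"ay":0,"az":0},{"dx":0,"dy":0,"dz":0,"ax":0,"ay":0,"az":0},{"dx":0,"dy":0,"dz":0,"ax":0,"ay":0,"az":0},{"dx":0,"dy":0,"dz":0,"ax":0,"ay":0,"az":0},{"dx":0,"dy":0,"dz":0,"ax":0,"ay":0,"az":0}]' 1 20
python3 -c "
from h import *
go(.532,-.0345,.136,8.9)"
```

```text
time: 10.57
tool_pos: [0.5323, -0.0344, 0.3411]
tcp_rot: [2.041, 2.386, 0.002]
wrist_force: [0.2, -1.2, -0.3]
width: 1.0
grip_force: 0.0
t 10.5667 d [-0.0526 -0.4485 50.4173] rot [0.1325 0.0343 0.0293] grasp [ 0.5327 -0.0344  0.1864] F [ 0.1808 -1.2486 -0.2696] T [-0.01   -0.0532  0.0025] w 1.0000003245719757 0.0 q [-0.1112  0.0456  1.9758  0.      1.1178 -0.267 ]
```

```bash
python3 -m jog '[{"dx":0,"dy":-0.4,"dz":15,"ax":0,"ay":0,"az":0},{"dx":0,"dy":0,"dz":15,"ax":0,"ay":0,"az":0},{"dx":0,"dy":0,"dz":12,"ax":0,"ay":0,"az":0},{"dx":0,"dy":0,"dz":8,"ax":0,"ay":0,"az":0},{"dx":0,"dy":0,"dz":0,"ax":0,"ay":0,"az":0},{"dx":0,"dy":0,"dz":0,"ax":0,"ay":0,"az":0},{"dx":0,"dy":0,"dz":0,"ax":0,"ay":0,"az":0}]' 1 20
python3 -c "
from h import *
go(.532,-.0345,.136,8.9)"
python3 -m jog '[{"dx":0,"dy":0,"dz":0,"ax":0,"ay":0,"az":0},{"dx":0,"dy":0,"dz":0,"ax":0,"ay":0,"az":0},{"dx":0,"dy":0,"dz":0,"ax":0,"ay":0,"az":0},{"dx":0,"dy":0,"dz":0,"ax":0,"ay":0,"az":0},{"dx":0,"dy":0,"dz":0,"ax":0,"ay":0,"az":0},{"dx":0,"dy":0,"dz":0,"ax":0,"ay":0,"az":0},{"dx":0,"dy":0,"dz":0,"ax":0,"ay":0,"az":0},{"dx":0,"dy":0,"dz":0,"ax":0,"ay":0,"az":0}]' 0.3 70
python3 -c "
from h import *
go(.532,-.0345,.136,8.9)
import cv2
S=optics.read_camera('side')
cv2.imwrite('pics/m5.png',cv2.resize(S['img'][130:290,210:330,::-1],(450,600)))"
```

```text
time: 11.15
tool_pos: [0.5317, -0.0347, 0.2904]
tcp_rot: [2.042, 2.386, 0.001]
wrist_force: [0.7, 1.4, 0.2]
width: 1.002
grip_force: 0.0
t 11.15 d [ 0.1526  0.3141 -0.2795] rot [0.0637 0.0177 0.0027] grasp [ 0.5319 -0.0347  0.1357] F [0.6539 1.4051 0.2314] T [0.0414 0.0259 0.0071] w 1.00166833179028 0.0 q [-0.1119  0.0974  2.0224 -0.      1.0207 -0.2673]
time: 11.82
tool_pos: [0.5314, -0.0347, 0.2906]
tcp_rot: [2.042, 2.387, 0.0]
wrist_force: [-2.5, 0.1, 5.4]
width: 0.57
grip_force: 71.1
t 11.8167 d [ 0.1002  0.6536 -0.1196] rot [0.0275 0.0166 0.0067] grasp [ 0.5315 -0.0347  0.1359] F [-2.4856  0.1124  5.3971] T [-0.0422  0.4022 -0.0501] w 0.5698284528328842 71.13297435455024 q [-0.1119  0.0968  2.0227 -0.0002  1.0215 -0.2673]
```

View pics/m5.png

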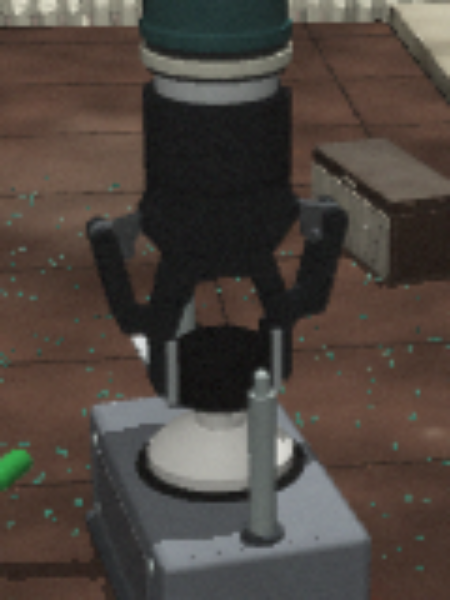

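Both pads hold the cap at mid-height, clear of the shoulder and posts. Now I press.

```bash
python3 -m jog '[{"dx":0,"dy":0,"dz":2,"ax":0,"ay":0,"az":0},{"dx":0,"dy":0,"dz":2,"ax":0,"ay":0,"az":0},{"dx":0,"dy":0,"dz":2,"ax":0,"ay":0,"az":0},{"dx":0,"dy":0,"dz":1,"ax":0,"ay":0,"az":0},{"dx":0,"dy":0,"dz":0,"ax":0,"ay":0,"az":0},{"dx":0,"dy":0,"dz":0,"ax":0,"ay":0,"az":0}]' 0.3 80
python3 -c "
from h import *
go(.532,-.0345,.129,8.9)"
```

```text
time: 12.37
tool_pos: [0.5314, -0.0347, 0.2843]
tcp_rot: [2.042, 2.387, 0.0]
wrist_force: [-3.7, -0.2, 9.2]
width: 0.567
grip_force: 82.1
t 12.3667 d [0.1023 0.5924 0.6112] rot [0.0288 0.0172 0.0086] grasp [ 0.5315 -0.0347  0.1296] F [-3.6812 -0.1788  9.2248] T [ 0.0481  0.7299 -0.0161] w 0.5668218451199168 82.11051290854812 q [-0.1119  0.1041  2.0277 -0.0002  1.0092 -0.2673]
```

```bash
python3 -m jog '[{"dx":0,"dy":0,"dz":1,"ax":0,"ay":0,"az":0},{"dx":0,"dy":0,"dz":0.5,"ax":0,"ay":0,"az":0},{"dx":0,"dy":0,"dz":0,"ax":0,"ay":0,"az":-3},{"dx":0,"dy":0,"dz":0,"ax":0,"ay":0,"az":-4},{"dx":0,"dy":0,"dz":0,"ax":0,"ay":0,"az":-4},{"dx":0,"dy":0,"dz":0,"ax":0,"ay":0,"az":-4},{"dx":0,"dy":0,"dz":0,"ax":0,"ay":0,"az":0}]' 0.3 80
python3 -c "
from h import *
go(.532,-.0345,.129,23.9)"
```

```text
time: 12.95
tool_pos: [0.5316, -0.0343, 0.284]
tcp_rot: [1.709, 2.635, 0.002]
wrist_force: [-6.6, 2.1, 16.2]
width: 0.568
grip_force: 82.5
t 12.95 d [-0.3159  0.2445  0.3501] rot [ 0.0766 -0.0083  0.1582] grasp [ 0.5318 -0.0342  0.1293] F [-6.5507  2.0795 16.1922] T [ 0.277   1.1168 -0.0901] w 0.5675090607156213 82.48565565794706 q [-0.1115  0.1046  2.0277  0.0009  1.0082 -0.5319]
```

```bash
python3 -m jog '[{"dx":0,"dy":0,"dz":0,"ax":0,"ay":0,"az":-5},{"dx":0,"dy":0,"dz":0,"ax":0,"ay":0,"az":-5},{"dx":0,"dy":0,"dz":0,"ax":0,"ay":0,"az":-5},{"dx":0,"dy":0,"dz":0,"ax":0,"ay":0,"az":-5},{"dx":0,"dy":0,"dz":0,"ax":0,"ay":0,"az":-5},{"dx":0,"dy":0,"dz":0,"ax":0,"ay":0,"az":-5},{"dx":0,"dy":0,"dz":0,"ax":0,"ay":0,"az":-5},{"dx":0,"dy":0,"dz":0,"ax":0,"ay":0,"az":-5},{"dx":0,"dy":0,"dz":0,"ax":0,"ay":0,"az":-5},{"dx":0,"dy":0,"dz":0,"ax":0,"ay":0,"az":-5},{"dx":0,"dy":0,"dz":0,"ax":0,"ay":0,"az":0}]' 0.3 80
python3 -c "
from h import *
go(.532,-.0345,.129,73.9)"
python3 -m jog '[{"dx":0,"dy":0,"dz":0,"ax":0,"ay":0,"az":-3},{"dx":0,"dy":0,"dz":0,"ax":0,"ay":0,"az":-3},{"dx":0,"dy":0,"dz":0,"ax":0,"ay":0,"az":-3},{"dx":0,"dy":0,"dz":0,"ax":0,"ay":0,"az":0},{"dx":0,"dy":0,"dz":0,"ax":0,"ay":0,"az":0}]' 0.3 80
python3 -c "
from h import *
go(.532,-.0345,.129,82.9)"
```

```text
time: 13.87
tool_pos: [0.5304, -0.035, 0.284]
tcp_rot: [-0.433, -3.109, 0.002]
wrist_force: [-12.4, -1.4, 19.5]
width: 0.569
grip_force: 82.9
t 13.8667 d [-1.3747  0.8858  0.2859] rot [-0.1067 -0.1414  0.2375] grasp [ 0.53   -0.0351  0.1293] F [-12.4083  -1.3832  19.5465] T [-0.4812  1.8816  0.0495] w 0.5686936031382334 82.93450947850943 q [-0.1122  0.1038  2.0287 -0.0017  1.0118 -1.4053]
time: 14.28
tool_pos: [0.5302, -0.0351, 0.284]
tcp_rot: [-0.193, -3.132, 0.003]
wrist_force: [-13.6, -1.7, 21.5]
width: 0.571
grip_force: 83.0
t 14.2833 d [-1.6792  0.8625  0.2986] rot [-0.1062 -0.1969  0.0385] grasp [ 0.5297 -0.0354  0.1293] F [-13.649   -1.7462  21.5037] T [-0.477   2.1346 -0.0222] w 0.570721819568817 83.04538434371352 q [-0.1125  0.1036  2.0289 -0.0021  1.0126 -1.5589]
```

It has turned 74° with no stop felt yet, and some side load. I'll ease off the side load and carry on to the stop.

```bash
python3 -m jog '[{"dx":2,"dy":0,"dz":0,"ax":0,"ay":0,"az":-1},{"dx":0,"dy":0,"dz":0,"ax":0,"ay":0,"az":-2},{"dx":0,"dy":0,"dz":0,"ax":0,"ay":0,"az":-2},{"dx":0,"dy":0,"dz":0,"ax":0,"ay":0,"az":0},{"dx":0,"dy":0,"dz":0,"ax":0,"ay":0,"az":0}]' 0.3 80
python3 -c "
from h import *
go(.530,-.0345,.129,87.9)"
python3 -m jog '[{"dx":0,"dy":0,"dz":0,"ax":0,"ay":0,"az":-1.5},{"dx":0,"dy":0,"dz":0,"ax":0,"ay":0,"az":-1.5},{"dx":0,"dy":0,"dz":0,"ax":0,"ay":0,"az":0},{"dx":0,"dy":0,"dz":0,"ax":0,"ay":0,"az":0}]' 0.3 80
python3 -c "
from h import *
go(.530,-.0345,.129,90.9)"
```

```text
time: 14.7
tool_pos: [0.5289, -0.0352, 0.284]
tcp_rot: [-0.057, -3.14, 0.003]
wrist_force: [-10.6, -2.9, 19.0]
width: 0.565
grip_force: 82.8
t 14.7 d [-1.1117  0.7759  0.306 ] rot [-0.1196 -0.0812  0.0075] grasp [ 0.5286 -0.0355  0.1293] F [-10.5793  -2.8548  19.0255] T [-0.6906  1.6786 -0.2305] w 0.5650882768871173 82.7950325421989 q [-0.1128  0.1004  2.0324 -0.0026  1.01   -1.6457]
time: 15.03
tool_pos: [0.5284, -0.0354, 0.284]
tcp_rot: [0.025, -3.138, 0.004]
wrist_force: [-13.5, -3.5, 20.5]
width: 0.57
grip_force: 83.0
t 15.0333 d [-1.5784  0.8539  0.3294] rot [-0.1318 -0.1761 -0.0002] grasp [ 0.528  -0.0357  0.1293] F [-13.4692  -3.517   20.5188] T [-0.8248  2.097  -0.3064] w 0.5695560732845741 83.01351774483919 q [-0.113   0.1001  2.0327 -0.0032  1.0115 -1.6978]
```

The moment about z is building at 82° of turn, so this is the stop. Let up and check that the cap follows freely.

```bash
python3 -m jog '[{"dx":0.5,"dy":0,"dz":-2,"ax":0,"ay":0,"az":0},{"dx":0.5,"dy":0,"dz":-2,"ax":0,"ay":0,"az":0},{"dx":0,"dy":0,"dz":-2,"ax":0,"ay":0,"az":0},{"dx":0,"dy":0,"dz":-2,"ax":0,"ay":0,"az":0},{"dx":0,"dy":0,"dz":-2,"ax":0,"ay":0,"az":0},{"dx":0,"dy":0,"dz":-2,"ax":0,"ay":0,"az":0},{"dx":0,"dy":0,"dz":-2,"ax":0,"ay":0,"az":0},{"dx":0,"dy":0,"dz":0,"ax":0,"ay":0,"az":0},{"dx":0,"dy":0,"dz":0,"ax":0,"ay":0,"az":0}]' 0.3 80
python3 -c "
from h import *
go(.530,-.0345,.129,90.9)"
```

```text
time: 15.78
tool_pos: [0.5276, -0.0352, 0.2949]
tcp_rot: [0.025, -3.139, 0.003]
wrist_force: [-3.5, -4.6, 0.7]
width: 0.568
grip_force: 83.4
t 15.7833 d [-2.4362  0.6918 11.1499] rot [-0.1003 -0.1368  0.0005] grasp [ 0.5272 -0.0355  0.1402] F [-3.5288 -4.6292  0.6995] T [-0.7701  0.4931 -0.1947] w 0.5678717847094189 83.37195480242372 q [-0.1131  0.0859  2.0258 -0.0024  1.032  -1.6984]
```

```bash
python3 -m jog '[{"dx":0,"dy":0,"dz":-2,"ax":0,"ay":0,"az":0},{"dx":0,"dy":0,"dz":-2,"ax":0,"ay":0,"az":0},{"dx":0,"dy":0,"dz":-2,"ax":0,"ay":0,"az":0},{"dx":0,"dy":0,"dz":-2,"ax":0,"ay":0,"az":0},{"dx":0,"dy":0,"dz":0,"ax":0,"ay":0,"az":0}]' 0.3 80
python3 -c "
from h import *
go(.5312,-.0358,.129,90.9)
import cv2
S=optics.read_camera('side')
cv2.imwrite('pics/m6.png',cv2.resize(S['img'][130:290,210:330,::-1],(450,600)))"
```

```text
time: 16.2
tool_pos: [0.5281, -0.0349, 0.3033]
tcp_rot: [0.025, -3.141, 0.002]
wrist_force: [-1.9, -4.7, -1.8]
width: 0.566
grip_force: 83.8
t 16.2 d [-3.1311 -0.877  19.5763] rot [-0.0798 -0.0459  0.0209] grasp [ 0.5279 -0.0352  0.1486] F [-1.9452 -4.6574 -1.7608] T [-0.8169  0.2593 -0.0957] w 0.5662266129895281 83.76473067328334 q [-0.1127  0.0769  2.0183 -0.0017  1.047  -1.6987]
```

View pics/m6.png

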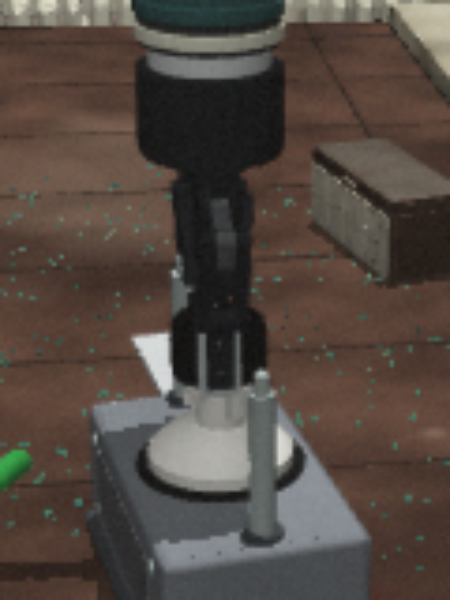

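The cap is coming up with the gripper. Raise it to 5 cm clear and take the lateral offset from the picture.

```bash
python3 -m jog '[{"dx":0,"dy":0,"dz":-4,"ax":0,"ay":0,"az":0},{"dx":0,"dy":0,"dz":-6,"ax":0,"ay":0,"az":0},{"dx":0,"dy":0,"dz":-8,"ax":0,"ay":0,"az":0},{"dx":0,"dy":0,"dz":-10,"ax":0,"ay":0,"az":0},{"dx":0,"dy":0,"dz":-10,"ax":0,"ay":0,"az":0},{"dx":0,"dy":0,"dz":-8,"ax":0,"ay":0,"az":0},{"dx":0,"dy":0,"dz":-6,"ax":0,"ay":0,"az":0},{"dx":0,"dy":0,"dz":-2,"ax":0,"ay":0,"az":0},{"dx":0,"dy":0,"dz":0,"ax":0,"ay":0,"az":0},{"dx":0,"dy":0,"dz":0,"ax":0,"ay":0,"az":0},{"dx":0,"dy":0,"dz":0,"ax":0,"ay":0,"az":0},{"dx":0,"dy":0,"dz":0,"ax":0,"ay":0,"az":0}]' 0.3 80
python3 -c "
from h import *
go(.5318,-.0357,.2023,90.9)
import cv2
S=optics.read_camera('side');T=optics.read_camera('top')
cv2.imwrite('pics/side7.png',S['img'][:,:,::-1])
cv2.imwrite('pics/m7.png',cv2.resize(S['img'][160:260,225:315,::-1],(540,600),interpolation=2))
for z in(.106,.138,.188,.218):print(z,proj(S,[[.5318,-.0357,z],[.5318+.025,-.0357,z]]).ravel())
"
```

```text
time: 17.25
tool_pos: [0.528, -0.0344, 0.3564]
tcp_rot: [0.025, -3.14, -0.0]
wrist_force: [-0.2, 0.4, -0.2]
width: 0.571
grip_force: 84.0
t 17.25 d [-3.7891 -1.39   -0.5808] rot [ 0.0123 -0.0771  0.0024] grasp [ 0.5278 -0.0343  0.2017] F [-0.2458  0.4414 -0.2491] T [0.068  0.0272 0.0232] w 0.5714271601609633 84.0069704130292 q [-0.1121  0.0248  1.9675  0.      1.1507 -1.6987]
0.106 [268.3634 240.3978 280.6076 239.698 ]
0.138 [268.2022 225.9955 280.5885 225.3546]
0.188 [267.9426 202.8107 280.5577 202.2679]
0.218 [267.7822 188.4844 280.5387 188.0041]
```

View pics/m7.png

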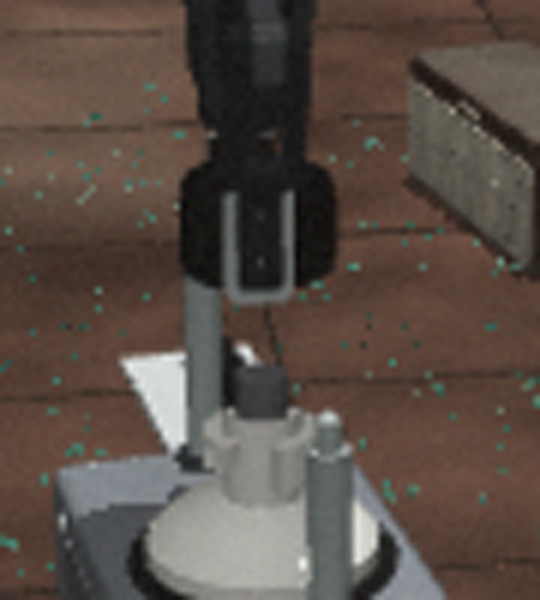

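The cap is held level, spanning x 180–337 in the crop (centre 258). The seal disc and neck are centred at about 259–262, and the underside is at the expected height. I'll correct by about 1 mm, settle and hand in.

```bash
python3 -m jog '[{"dx":-0.5,"dy":-0.5,"dz":0,"ax":0,"ay":0,"az":0},{"dx":-0.5,"dy":-0.5,"dz":0,"ax":0,"ay":0,"az":0},{"dx":0,"dy":0,"dz":0,"ax":0,"ay":0,"az":0},{"dx":0,"dy":0,"dz":0,"ax":0,"ay":0,"az":0},{"dx":0,"dy":0,"dz":0,"ax":0,"ay":0,"az":0},{"dx":0,"dy":0,"dz":0,"ax":0,"ay":0,"az":0},{"dx":0,"dy":0,"dz":0,"ax":0,"ay":0,"az":0},{"dx":0,"dy":0,"dz":0,"ax":0,"ay":0,"az":0}]' 0.3 80
python3 -c "
from h import *
go(.5318,-.0357,.2023,90.9)
print(bot.finish_job())"
```

```text
time: 18.02
tool_pos: [0.5293, -0.0354, 0.3572]
tcp_rot: [-0.025, 3.141, -0.0]
wrist_force: [-0.3, -0.7, -0.2]
width: 0.567
grip_force: 84.0
t 18.0167 d [-2.5154 -0.362   0.1991] rot [-0.0006  0.0003  0.0074] grasp [ 0.5293 -0.0354  0.2025] F [-0.2715 -0.7377 -0.1594] T [-0.0772  0.0209  0.0022] w 0.5669716368826165 84.00735698640347 q [-0.1137  0.0263  1.9645 -0.      1.1508 -1.7003]
the job is handed in; nothing more can be done
None
```

I handed the job in at about 18 s: the cover lies flat on the bench, and the bottle is open with its cap still gripped, level and about 5 cm above the mouth (centred to about 1–2 mm); the hand-in gave no verdict.

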